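Hang the turner back in the utensil rack

TASK

Pick the slotted turner up by the ball at the end of its black handle, with the gripper pointing down; then ease the grip so that it swings between the fingers to hang straight down, blade lowest, and grip it firmly again. Hang it in the empty middle place of the wooden rack: bring its thin neck in through the open front of the slot, above the lip, lower it until the steel collar rests fully down in the recess, and let go. Leave the two utensils already hanging there, and the other things on the worktop, as they are.

Things in the scene. Friction and masses are not known exactly. Their poses are not given: they have to be found in the camera images.
- turner: slotted steel turner, 272 mm long, lying flat on the board, handle out over its edge. x along it towards the handle's end, y across, z up as it lies; origin under the collar's seat face, level with the blade's underside. Round black handle, 17 mm thick, ending in a ball. 0.11 to 0.22 kg, centre of mass at about x=-50 mm
- turner_grip (a point): centre of the ball, 24 mm diameter, at the handle's end (x=105, z=12 mm in the turner's frame), about 31 mm above the worktop, nothing below it. Pinched across at 80 N it stays level; eased to 30 to 60 N it begins to swing about the pads, at 3 to 10 N (fingers some 3 mm wider than at 80 N) it hangs nearly plumb, below 1 N it drops. The ball can roll up to 9 mm sideways on the pads meanwhile
- turner_collar (a point): centre of the flat seat face (20 mm diameter) of the steel collar between handle and neck: x=0, z=12 mm in the turner's frame. The collar is round, 24 mm diameter, 17 mm long towards the handle. Below it a round neck, 6 mm diameter, runs straight on the handle's axis to x=-45 mm, then cranks to the blade. Hung, this face rests on the recess floor
- turner_tip (a point): middle of the blade's far edge (x=-155, z=1.5 mm in the turner's frame); the blade is 70 mm wide, 3 mm thick, from x=-71 to -155 mm, at z=0 to 3 mm
- board: fixed wooden chopping board, 225 x 335 x 19 mm, flat on the worktop in front of the rack, long side along its y; origin under its middle
- rack: fixed wooden utensil rack, 300 mm wide (y), 124 mm deep (x), 191 mm high; origin on the worktop under its middle, front towards -x. Base board 14 mm thick, x=-66 to +58 mm; cheeks at both sides; slotted top shelf, z=173 to 191 mm, front edge at x=-40 mm. Three slots at y=-90, 0, +90 mm, 13 mm wide, open at the front, ending at x=-6.5 mm. Only the handles of two utensils stand above it
- rack_seat (a point): floor centre of the recess of the middle, empty slot (x=-13, y=0, z=185 mm in the rack's frame); the collar's seat face comes here. The recess is 30 x 30 mm, 6 mm deep; in front of it a lip, 12 mm long, top at z=191 mm, keeps a seated collar from sliding out; the slot runs on through the lip. Let go leaning, the turner rocks for 2 s or so
- skimmer: round steel skimmer with the same black handle, hanging in one of the rack's outer slots (y=+90 or -90 mm); origin at the centre of its collar's seat face, z up along its handle, whose end is 117 mm above; its disc, 68 mm across, hangs 153 mm down
- masher: steel potato masher with the same black handle, hanging in the other outer slot; origin at the centre of its collar's seat face, z up along its handle, whose end is 117 mm above; its wire foot, 66 x 42 mm, hangs 146 mm down
- mug: white mug, 84 x 113 x 88 mm, origin under its middle, standing on the worktop
- milk_pan: small steel milk pan, 103 x 193 x 68 mm, upside down on the worktop at the left; origin under its middle
- tea_box: red tea box, 63 x 131 x 66 mm, on the worktop at the left; origin under its middle
- peeler: steel peeler, 36 x 146 x 13 mm, lying on the worktop at the right; origin under its middle

How it is judged:
By the outcome, as a careful person would: the job done as asked, in the order asked, and still so for the second after the job is handed in, with the robot touching nothing.
It also fails if it takes over 67 s, if anything falls off the work surface, if the arm or the gripper's body presses on something with over 40 N, if the wrist force passes 120 N, or if a joint passes its speed limit or range.

ROBOT

A 6-joint arm with a two-finger parallel gripper is mounted at the origin on a cart in front of the work surface, level with it; the furniture and walls round the work are solid. World frame = base frame: x ahead of the robot, y to its left, z up, the work surface at z = 0. Lengths are in m, angles in degrees, forces in N, time in s.
With the tool pointing down it reaches from about 0.325 to 0.85 m from the base axis. Payload 15.5 kg.
Tool frame: the origin (TCP) lies between the finger pads; the fingertips stand 8 mm ahead of it and the grasp point (between the pads) lies 11 mm behind it; z points along the fingers, y is the line along which they close (so a half turn about z gives the same grasp; the last joint's range is limited). The gripper opens to 91 mm and grips with 3 to 60 N. Pads are 32 mm wide; open, the fingers measure 118 mm over their backs; the gripper's body (76 mm by 178 mm) begins 60 mm behind the grasp point.
Start: joints at [62.997, 28.281, 77.091, -0, 74.628, -5.472], TCP at [0.229, 0.581, 0.222] pointing down, gripper open.
Joint ranges: [-166.48, 166.48], [-47.26, 123.95], [12.59, 153.08], [-70.14, 250.14], [6.76, 159.57], [-176.63, 176.63]. Speed limits (degrees/s): [108.29, 108.29, 147.25, 172.46, 172.46, 172.46].

INTERFACE

Orientations are given as a 3x3 rotation matrix whose columns are the frame's x, y, z axes.
In Python, from workcell import sensors, viewer, order gives the robot as it stands. The module is installed in compiled form; this text tells all that it offers.
- The arm moves only by the shell command python3 -m inch 'ROWS' [OPENING] [FORCE]. ROWS is JSON, a list of rows, each an object with "offset": the shift along the tool's x, y, z in m, a list of three; "yaw": the turn about the tool's z in rad. In form: [{"offset": [dx, dy, dz], "yaw": yaw}, ...]. A call has 1 to 8 rows; each row shifts and turns the commanded pose from where the row before left it, along the tool's axes as they then stand; what a row does not reach is not made up. A row lasts 1/12 s, in which the tool goes at most 41.7 mm and 7.16 degrees, less where a joint would pass 70% of its speed; a pose out of reach is approached as far as the arm can. A call is refused whole if a number of a shift passes 0.0417 or a number of a turn 0.125, either way. A call with a gripper value outside its range is refused whole. OPENING is the opening, from 0 (shut) to 1 (fully open), set as the call begins (- or left out, the last holds). The fingers move at their own pace and stop on an object; FORCE is the grip in N (left out, the last holds). Time passes only in rows, so rows that do not move let the fingers close. It gives the time, the measured TCP pose, the force, the opening and the grip force at its end, in the units of the state.
- sensors.get_obs(): the state, without advancing time (a new reading comes with each control period).
- viewer.grab_frame(name): name is "side" or "top" or "wrist"; returns the picture (420x560x3 uint8, red, green, blue); there is no depth.
- viewer.camera_params(name): a dict with "K" (3x3 intrinsics, pixels), "k1" (the pictures are not rectified: a ray, as slopes to the right and down, at radius r is drawn at 1 + k1 r^2 times it, then the intrinsics apply), "view" (4x4, takes a point from world to camera coordinates); the wrist camera has in their place "tool_from_camera" (4x4, takes a point from camera to tool coordinates, whose origin is the TCP and whose axes are the flange's). Camera axes: x right, y down, z forward; pixel columns grow to the right and rows downward; lengths in m; the calibration is good to about 2 mm. A picture is of the moment at which its call begins: read the wrist's pose just before it. camera_params takes no time and is no camera call.
- order.hand_in(): hands the job in; it is judged then, once.
The state is a dict: "time_s": time; "joints": joint angles; "dq": joint speeds; "tau": joint torques, N m; "ee_pos": TCP position; "ee_rot": TCP orientation; "force": force on the tool from outside, world axes, zero at the start; "ft_torque": the same for the moment, N m; "gripper_width": opening from 0.0 (shut) to 1.0 (fully open); "grasp_force": force on a finger pad.
Only numpy, scipy, OpenCV 4.12 (cv2) and the standard library are available. Lean on these libraries where they do the work, as an engineer would, in place of code of your own. Each camera call takes 0.05 s, during which the arm holds its last target. There are 200 camera calls.

## Working session

There is one attempt and no reset: what is moved stays moved. The work goes in short steps, Python scripts to look and compute and a shell command to move; the robot and the scene stay as the last step left them, time stands still between calls to the robot, and variables do not carry over. Pictures are saved under pics/ and viewed, at most 15 in all, crops included, and the job is handed in when it is done.

```bash
mkdir -p pics; cat > h.py <<'E'
import numpy as np, cv2
from workcell import sensors, viewer, order
def cam(n):
    p=viewer.camera_params(n); K=np.array(p["K"]);k1=p["k1"]
    if n=="wrist":
        o=sensors.get_obs(); T=np.eye(4);T[:3,:3]=o["ee_rot"];T[:3,3]=o["ee_pos"]
        V=np.linalg.inv(T@np.array(p["tool_from_camera"]))
    else: V=np.array(p["view"])
    return K,k1,V
def ray(c,uv):
    K,k1,V=c
    d=cv2.undistortPoints(np.array([[uv]],float),K,np.array([k1,0,0,0]),None,None)[0,0]
    R=V[:3,:3]; return -R.T@V[:3,3], R.T@np.array([d[0],d[1],1])
def onz(c,uv,z):
    o,d=ray(c,uv); return o+d*(z-o[2])/d[2]
def proj(c,P):
    K,k1,V=c
    P=np.atleast_2d(P).astype(float)
    return cv2.projectPoints(P,cv2.Rodrigues(V[:3,:3])[0],V[:3,3],K,np.array([k1,0,0,0.]))[0][:,0]
def tri(*rs):
    A=0;b=0
    for o,d in rs:
        d=d/np.linalg.norm(d);M=np.eye(3)-np.outer(d,d);A=A+M;b=b+M@o
    x=np.linalg.solve(A,b);return x,[np.linalg.norm((np.eye(3)-np.outer(d,d)/(d@d))@(x-o)) for o,d in rs]
def shot(n,f): 
    c=cam(n); im=viewer.grab_frame(n)[:,:,::-1].copy(); cv2.imwrite(f"pics/{f}.png",im); return c,im
E
python3 - <<'E'
from h import *
for n in("top","side"):
    c,im=shot(n,n+"0")
    print(n,-c[2][:3,:3].T@c[2][:3,3],c[0][0,0],c[1])
o=sensors.get_obs();print({k:np.round(v,3) for k,v in o.items()})
E
```

```text
top [-0.06194865 -0.18786024  1.63382091] 499.12561272493565 0.05613025315413046
side [ 0.44819705 -1.39251323  0.88770741] 486.3905577307766 -0.11138544783538436
{'time_s': np.float64(0.1), 'joints': array([62.999, 28.312, 77.123, -0.   , 74.628, -5.472]), 'dq': array([-0.006,  0.018, -0.107,  0.01 , -0.002, -0.04 ]), 'tau': array([ 2.0000e-03, -8.8024e+01, -3.8254e+01,  7.1000e-02,  4.8000e-02,
       -0.0000e+00]), 'ee_pos': array([0.229, 0.581, 0.221]), 'ee_rot': array([[-0.93 ,  0.367, -0.   ],
       [ 0.367,  0.93 , -0.001],
       [ 0.   , -0.001, -1.   ]]), 'force': array([ 0.144, -0.354, -0.417]), 'ft_torque': array([ 0.106, -0.015, -0.003]), 'grasp_force': np.float64(0.0), 'gripper_width': np.float64(0.997)}
```

View pics/top0.png

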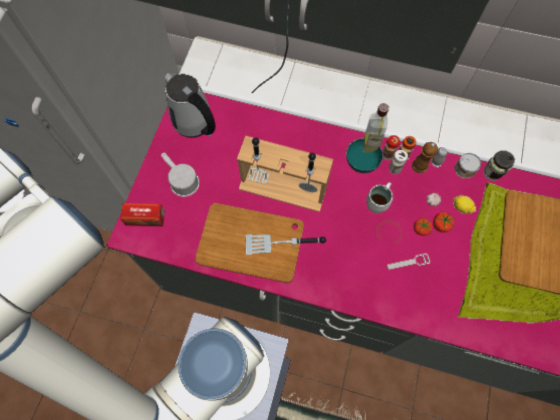

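View pics/side0.png

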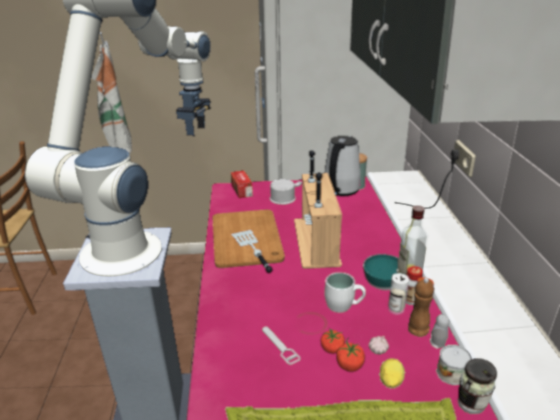

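The top view shows the turner's ball near (322,240), its blade near (258,244), the rack from (238,140) to (330,205), and its empty middle slot near (283,165). The side view agrees, with the ball near (268,268). I'll get rough positions first, then move over for a wrist view.

```bash
python3 - <<'E'
from h import *
t=cam("top");s=cam("side")
print("ball",onz(t,(322.5,240),.031),onz(s,(267.5,268.5),.031),tri(ray(t,(322.5,240)),ray(s,(267.5,268.5))))
print("blade",onz(t,(247,244),.02)); print("slot",onz(t,(283,165),.19))
a=cv2.imread("pics/top0.png")[130:210,225:345]
b=cv2.imread("pics/side0.png")[140:280,205:350]
cv2.imwrite("pics/c0.png",cv2.resize(a,None,fx=6.5,fy=6.5,interpolation=cv2.INTER_CUBIC))
print(viewer.camera_params("wrist"))
E
```

```text
ball [ 0.48642873 -0.18334218  0.031     ] [ 0.48943649 -0.18286006  0.031     ] (array([ 0.48810052, -0.18306015,  0.03048512]), [np.float64(0.0014423972054740835), np.float64(0.0014423972054741024)])
blade [0.40667974 0.05907204 0.02      ]
slot [0.64423972 0.00067376 0.19      ]
{'K': array([[309.20159355,   0.        , 280.98825087],
       [  0.        , 309.20159355, 215.41373465],
       [  0.        ,   0.        ,   1.        ]]), 'k1': -0.06209085034794791, 'tool_from_camera': array([[-4.18233747e-04, -9.72271398e-01, -2.33854983e-01,
         6.54434427e-02],
       [ 9.99999912e-01, -3.97381134e-04, -1.36287021e-04,
         1.21240076e-03],
       [ 3.95784144e-05, -2.33855019e-01,  9.72271479e-01,
        -1.63822859e-01],
       [ 0.00000000e+00,  0.00000000e+00,  0.00000000e+00,
         1.00000000e+00]])}
```

View pics/c0.png

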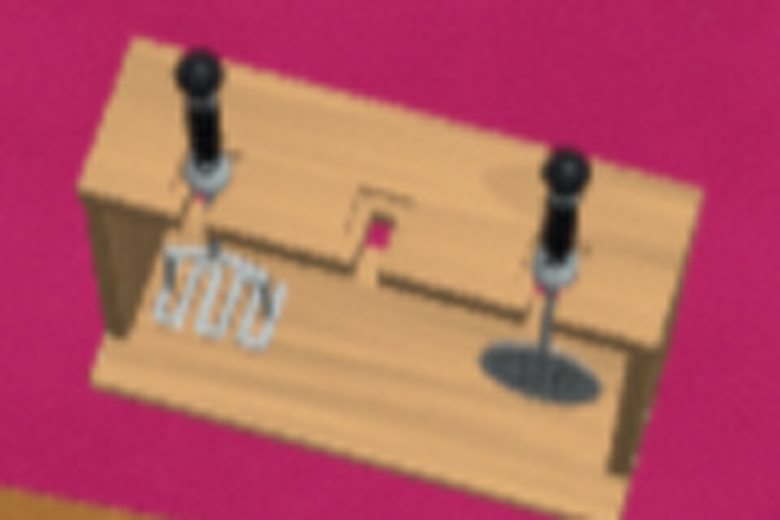

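The top crop shows the empty slot at crop (375,240), the shelf front corners at (80,190) and (660,347), the masher on the left and the skimmer on the right. Now I'll fit the rack and fly to the turner.

```bash
M='{"offset":[-0.0217,-0.0257,0],"yaw":0}'; python3 -m inch '[{"offset":[-0.0217,-0.0257,0],"yaw":0},{"offset":[-0.0217,-0.0257,0],"yaw":0},{"offset":[-0.0217,-0.0257,0],"yaw":0},{"offset":[-0.0217,-0.0257,0],"yaw":0},{"offset":[-0.0217,-0.0257,0],"yaw":0},{"offset":[-0.0217,-0.0257,0],"yaw":0},{"offset":[-0.0217,-0.0257,0],"yaw":0},{"offset":[-0.0217,-0.0257,0],"yaw":0}]'
python3 -m inch '[{"offset":[-0.0217,-0.0257,0],"yaw":0},{"offset":[-0.0217,-0.0257,0],"yaw":0},{"offset":[-0.0217,-0.0257,0],"yaw":0},{"offset":[-0.0217,-0.0257,0],"yaw":0},{"offset":[-0.0217,-0.0257,0],"yaw":0},{"offset":[-0.0217,-0.0257,0],"yaw":0},{"offset":[-0.0217,-0.0257,0],"yaw":0},{"offset":[-0.0217,-0.0257,0],"yaw":0}]'
python3 -m inch '[{"offset":[-0.0217,-0.0257,0],"yaw":0},{"offset":[-0.0217,-0.0257,0],"yaw":0},{"offset":[-0.0217,-0.0257,0],"yaw":0},{"offset":[-0.0217,-0.0257,0],"yaw":0},{"offset":[-0.0217,-0.0257,0],"yaw":0},{"offset":[-0.0217,-0.0257,0],"yaw":0},{"offset":[-0.0217,-0.0257,0],"yaw":0},{"offset":[-0.0217,-0.0257,0],"yaw":0}]'
python3 -m inch '[{"offset":[0,0,0],"yaw":0.125},{"offset":[0,0,0],"yaw":0.125},{"offset":[0,0,0],"yaw":0.125},{"offset":[0,0,0],"yaw":0.125},{"offset":[0,0,0],"yaw":0.125},{"offset":[0,0,0],"yaw":0.125},{"offset":[0,0,0],"yaw":0.125},{"offset":[0,0,0],"yaw":0}]'
python3 - <<'E'
from h import *
from scipy.optimize import least_squares
o=sensors.get_obs();print(np.round(o["ee_pos"],4),np.round(o["ee_rot"],3).tolist(),np.round(o["joints"],1))
t=cam("top")
uv=(np.array([[80,190],[660,347],[208,178],[553,273],[95,382],[622,520]])+.5)/6.5-.5+[225,130]
L=np.array([[-.040,.15,.191],[-.040,-.15,.191],[-.013,.09,.194],[-.013,-.09,.194],[-.066,.15,.014],[-.066,-.15,.014]])
def W(p): 
    c,s=np.cos(p[2]),np.sin(p[2]);return L@np.array([[c,s,0],[-s,c,0],[0,0,1]])+[p[0],p[1],0]
r=least_squares(lambda p:(proj(t,W(p))-uv).ravel(),[.65,0,0]);print("rack",r.x,np.round(r.fun.reshape(-1,2),1).tolist())
shot("wrist","w1")
E
```

```text
time_s: 0.77
ee_pos: [0.3154, 0.3248, 0.2218]
ee_rot: [[-0.93, 0.367, -0.0], [0.367, 0.93, -0.0], [0.0, -0.0, -1.0]]
force: [0.7, 0.3, -0.7]
gripper_width: 0.999
grasp_force: 0.0
time_s: 1.43
ee_pos: [0.4015, 0.0698, 0.2219]
ee_rot: [[-0.93, 0.367, -0.0], [0.367, 0.93, -0.0], [0.0, -0.0, -1.0]]
force: [0.9, -0.0, 0.3]
gripper_width: 0.999
grasp_force: 0.0
time_s: 2.1
ee_pos: [0.4875, -0.1852, 0.2217]
ee_rot: [[-0.93, 0.367, -0.0], [0.367, 0.93, 0.0], [0.0, 0.0, -1.0]]
force: [0.4, 0.6, 1.2]
gripper_width: 1.0
grasp_force: 0.0
time_s: 2.77
ee_pos: [0.4873, -0.1834, 0.2217]
ee_rot: [[-0.308, 0.951, -0.0], [0.951, 0.308, 0.0], [0.0, -0.0, -1.0]]
force: [-0.3, 0.3, 0.1]
gripper_width: 0.998
grasp_force: 0.0
[ 0.4873 -0.1834  0.2217] [[-0.308, 0.951, -0.0], [0.951, 0.308, 0.0], [0.0, -0.0, -1.0]] [-27.2  19.9  91.7   0.   68.4 -45.1]
rack [ 6.61409300e-01  2.17502947e-04 -8.86778697e-03] [[-0.2, 0.4], [0.2, 0.0], [0.2, -0.7], [0.7, -1.1], [-0.9, 0.2], [-0.2, 1.2]]
```

View pics/w1.png

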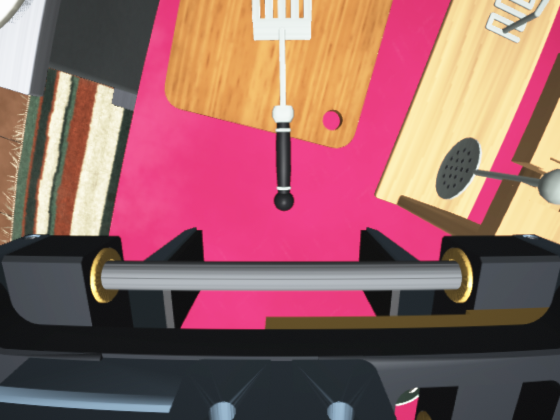

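The wrist view shows the ball at (284,201), the collar at (283,113), and the neck reaching the blade at (282,38). The axis runs almost along the image column.

```bash
python3 - <<'E'
from h import *
w=cam("wrist");o=sensors.get_obs();im=cv2.imread("pics/w1.png")
m=(im[185:216,265:305].max(2)<70).astype(np.uint8)
n,l,s,ce=cv2.connectedComponentsWithStats(m);print(s[1:],ce[1:]+[265,185])
# lower part of ball: enclosing rows
for r in range(190,214,2):
    x=np.where(m[r-185])[0]; print(r, (x.min()+265,x.max()+265) if len(x) else None,end=' ')
b=onz(w,(284,200.5),.031);c=onz(w,(283.2,113),.031);n=onz(w,(282.3,60),.031)
R=np.array(o["ee_rot"])
print("\n",b,c,n,np.linalg.norm(b-c));print("tool rel",R.T@(b-o["ee_pos"]),R.T@(c-b),R.T@(n-b))
E
```

```text
[[ 13   0   3   1   3]
 [ 21   0   4   1   4]
 [ 10   5  18  20 255]] [[279.         185.        ]
 [287.5        185.        ]
 [283.61960784 200.13333333]]
190 (np.int64(288), np.int64(288)) 192 (np.int64(279), np.int64(288)) 194 (np.int64(277), np.int64(290)) 196 (np.int64(276), np.int64(291)) 198 (np.int64(275), np.int64(292)) 200 (np.int64(275), np.int64(292)) 202 (np.int64(275), np.int64(292)) 204 (np.int64(276), np.int64(292)) 206 (np.int64(277), np.int64(291)) 208 (np.int64(279), np.int64(289)) 210 None 212 None 
 [ 0.49158035 -0.18304376  0.031     ] [ 0.4596276 -0.0904762  0.031    ] [ 0.44132159 -0.03874928  0.031     ] 0.09792717879656296
tool rel [-0.00103741  0.0042418   0.19073502] [ 9.79216611e-02 -1.03901153e-03  3.30645421e-05] [ 1.52783003e-01 -2.04723699e-03  5.17285459e-05]
```

```bash
python3 -m inch '[{"offset":[-0.001,0.003,0.0],"yaw":-0.012},{"offset":[0,0,0.03],"yaw":0},{"offset":[0,0,0.03],"yaw":0},{"offset":[0,0,0.03],"yaw":0},{"offset":[0,0,0.03],"yaw":0},{"offset":[0,0,0.03],"yaw":0},{"offset":[0,0,0.03],"yaw":0},{"offset":[0,0,0.0217],"yaw":0}]' | tail -5
python3 -m inch '[{"offset":[0,0,0],"yaw":0},{"offset":[0,0,0],"yaw":0},{"offset":[0,0,0],"yaw":0}]' 0.36 60
python3 -m inch '[{"offset":[0,0,0],"yaw":0},{"offset":[0,0,0],"yaw":0},{"offset":[0,0,0],"yaw":0},{"offset":[0,0,0],"yaw":0},{"offset":[0,0,0],"yaw":0},{"offset":[0,0,0],"yaw":0}]' 0.36 80
python3 -m inch '[{"offset":[0,0,0],"yaw":0},{"offset":[0,0,0],"yaw":0},{"offset":[0,0,0],"yaw":0},{"offset":[0,0,0],"yaw":0},{"offset":[0,0,0],"yaw":0},{"offset":[0,0,0],"yaw":0}]'
```

```text
ee_pos: [0.4902, -0.1832, 0.018]
ee_rot: [[-0.331, 0.944, -0.001], [0.944, 0.331, 0.001], [0.001, -0.001, -1.0]]
force: [-0.1, -1.2, 0.2]
gripper_width: 0.998
grasp_force: 0.0
time_s: 3.73
ee_pos: [0.4913, -0.1838, 0.0213]
ee_rot: [[-0.328, 0.945, 0.001], [0.945, 0.328, -0.0], [-0.001, 0.001, -1.0]]
force: [0.6, -0.6, 0.8]
gripper_width: 0.812
grasp_force: 0.0
time_s: 4.23
ee_pos: [0.4907, -0.1836, 0.0204]
ee_rot: [[-0.326, 0.945, 0.0], [0.945, 0.326, -0.0], [-0.0, 0.0, -1.0]]
force: [0.6, -0.5, -0.4]
gripper_width: 0.377
grasp_force: 0.0
time_s: 4.73
ee_pos: [0.4906, -0.1835, 0.0202]
ee_rot: [[-0.326, 0.945, -0.0], [0.945, 0.326, 0.0], [0.0, -0.0, -1.0]]
force: [1.0, -0.8, 0.0]
gripper_width: 0.359
grasp_force: 0.0
```

```bash
python3 -m inch '[{"offset":[0,0,0],"yaw":0},{"offset":[0,0,0],"yaw":0},{"offset":[0,0,0],"yaw":0},{"offset":[0,0,0],"yaw":0},{"offset":[0,0,0],"yaw":0},{"offset":[0,0,0],"yaw":0},{"offset":[0,0,0],"yaw":0},{"offset":[0,0,0],"yaw":0}]' 0 80
python3 -m inch '[{"offset":[0,0,0],"yaw":0},{"offset":[0,0,0],"yaw":0},{"offset":[0,0,0],"yaw":0},{"offset":[0,0,0],"yaw":0}]'
```

```text
time_s: 5.4
ee_pos: [0.4906, -0.1835, 0.0202]
ee_rot: [[-0.326, 0.945, -0.0], [0.945, 0.326, 0.0], [0.0, -0.0, -1.0]]
force: [0.3, -0.2, -0.1]
gripper_width: 0.231
grasp_force: 60.0
time_s: 5.73
ee_pos: [0.4906, -0.1835, 0.0202]
ee_rot: [[-0.326, 0.945, -0.0], [0.945, 0.326, -0.0], [-0.0, -0.0, -1.0]]
force: [-0.2, -0.0, 0.2]
gripper_width: 0.235
grasp_force: 60.0
```

```bash
python3 -m inch '[{"offset":[0,0,-0.004],"yaw":0},{"offset":[0,0,-0.01],"yaw":0},{"offset":[0,0,-0.02],"yaw":0},{"offset":[0,0,-0.02],"yaw":0},{"offset":[0,0,-0.02],"yaw":0},{"offset":[0,0,-0.02],"yaw":0},{"offset":[0,0,-0.02],"yaw":0},{"offset":[0,0,-0.02],"yaw":0}]'
python3 -m inch '[{"offset":[0,0,-0.025],"yaw":0},{"offset":[0,0,-0.025],"yaw":0},{"offset":[0,0,-0.025],"yaw":0},{"offset":[0,0,-0.025],"yaw":0},{"offset":[0,0,-0.025],"yaw":0},{"offset":[0,0,-0.025],"yaw":0},{"offset":[0,0,-0.02],"yaw":0},{"offset":[0,0,-0.01],"yaw":0}]'
python3 - <<'E'
from h import *
c,s=shot("side","s2"); t,im=shot("top","t2"); 
cv2.imwrite("pics/st2.png",np.hstack([cv2.resize(s[130:330,180:330],None,fx=2.6,fy=2.6),cv2.resize(im[130:330,220:370],None,fx=2.6,fy=2.6)]))
E
```

```text
time_s: 6.4
ee_pos: [0.4904, -0.1834, 0.1561]
ee_rot: [[-0.326, 0.945, 0.0], [0.945, 0.326, -0.0], [-0.0, 0.0, -1.0]]
force: [0.7, -0.4, -1.0]
gripper_width: 0.232
grasp_force: 60.0
time_s: 7.07
ee_pos: [0.4909, -0.1836, 0.3376]
ee_rot: [[-0.326, 0.945, 0.003], [0.945, 0.326, -0.002], [-0.003, 0.003, -1.0]]
force: [-0.1, -0.4, 0.1]
gripper_width: 0.231
grasp_force: 60.0
```

View pics/st2.png

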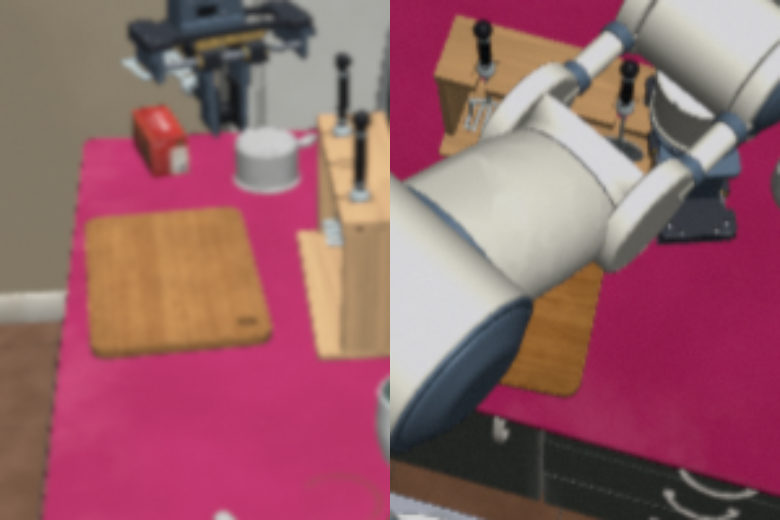

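The turner is held and roughly level. Now I'll ease the grip in stages.

```bash
Z='[{"offset":[0,0,0],"yaw":0},{"offset":[0,0,0],"yaw":0},{"offset":[0,0,0],"yaw":0},{"offset":[0,0,0],"yaw":0},{"offset":[0,0,0],"yaw":0},{"offset":[0,0,0],"yaw":0}]'
python3 -m inch '[{"offset":[0,0,0],"yaw":0},{"offset":[0,0,0],"yaw":0},{"offset":[0,0,0],"yaw":0},{"offset":[0,0,0],"yaw":0},{"offset":[0,0,0],"yaw":0},{"offset":[0,0,0],"yaw":0}]' - 30
python3 -m inch '[{"offset":[0,0,0],"yaw":0},{"offset":[0,0,0],"yaw":0},{"offset":[0,0,0],"yaw":0},{"offset":[0,0,0],"yaw":0},{"offset":[0,0,0],"yaw":0},{"offset":[0,0,0],"yaw":0}]' - 15
python3 -m inch '[{"offset":[0,0,0],"yaw":0},{"offset":[0,0,0],"yaw":0},{"offset":[0,0,0],"yaw":0},{"offset":[0,0,0],"yaw":0},{"offset":[0,0,0],"yaw":0},{"offset":[0,0,0],"yaw":0},{"offset":[0,0,0],"yaw":0},{"offset":[0,0,0],"yaw":0}]' - 8
python3 - <<'E'
from h import *
w,im2=shot("wrist","w3");c,s=shot("side","s3")
cv2.imwrite("pics/ws3.png",np.hstack([cv2.resize(im2,(480,360)),cv2.resize(s[130:310,190:340],(300,360))]))
E
```

```text
time_s: 7.67
ee_pos: [0.4906, -0.1836, 0.3338]
ee_rot: [[-0.326, 0.945, -0.001], [0.945, 0.326, 0.0], [0.0, -0.0, -1.0]]
force: [0.1, -0.5, -0.8]
gripper_width: 0.246
grasp_force: 30.0
time_s: 8.17
ee_pos: [0.4906, -0.1835, 0.3342]
ee_rot: [[-0.326, 0.945, -0.0], [0.945, 0.326, -0.0], [-0.0, -0.0, -1.0]]
force: [-0.3, -0.1, -2.0]
gripper_width: 0.252
grasp_force: 15.0
time_s: 8.83
ee_pos: [0.4906, -0.1835, 0.3342]
ee_rot: [[-0.326, 0.945, 0.0], [0.945, 0.326, -0.0], [-0.0, 0.0, -1.0]]
force: [0.0, 0.6, -1.2]
gripper_width: 0.251
grasp_force: 8.0
```

View pics/ws3.png

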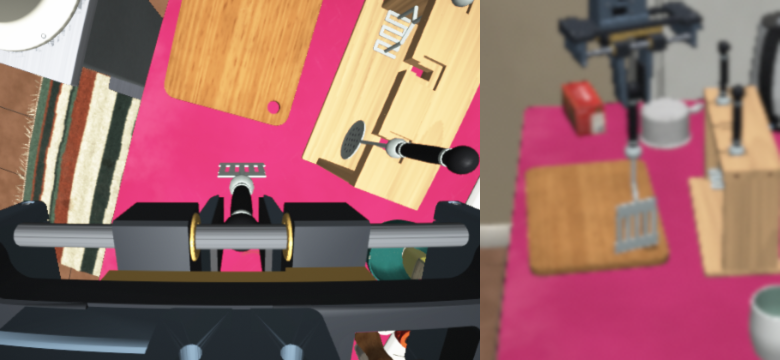

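It hangs: the side view shows the handle, neck and blade running down from the fingers, with a slight lean. I'll ease a little more to get it plumb, grip firmly, then measure.

```bash

python3 -m inch '[{"offset":[0,0,0],"yaw":0},{"offset":[0,0,0],"yaw":0},{"offset":[0,0,0],"yaw":0},{"offset":[0,0,0],"yaw":0},{"offset":[0,0,0],"yaw":0},{"offset":[0,0,0],"yaw":0},{"offset":[0,0,0],"yaw":0},{"offset":[0,0,0],"yaw":0}]' - 4 | tail -2
python3 -m inch '[{"offset":[0,0,0],"yaw":0},{"offset":[0,0,0],"yaw":0},{"offset":[0,0,0],"yaw":0},{"offset":[0,0,0],"yaw":0},{"offset":[0,0,0],"yaw":0},{"offset":[0,0,0],"yaw":0},{"offset":[0,0,0],"yaw":0},{"offset":[0,0,0],"yaw":0}]' - 4 | tail -2
python3 -m inch '[{"offset":[0,0,0],"yaw":0},{"offset":[0,0,0],"yaw":0},{"offset":[0,0,0],"yaw":0},{"offset":[0,0,0],"yaw":0},{"offset":[0,0,0],"yaw":0},{"offset":[0,0,0],"yaw":0},{"offset":[0,0,0],"yaw":0},{"offset":[0,0,0],"yaw":0}]' - 60
python3 - <<'E'
from h import *
w,a=shot("wrist","w4");c,s=shot("side","s4")
r=lambda i,f:cv2.resize(i,None,fx=f,fy=f,interpolation=cv2.INTER_CUBIC)
A=r(a[170:290,210:350],3); B=r(s[150:275,215:290],4.8)
h=600;out=np.zeros((h,800,3),np.uint8);out[:A.shape[0],:A.shape[1]]=A;out[:B.shape[0],430:430+B.shape[1]]=B[:600,:370]
cv2.imwrite("pics/ws4.png",out)
# predicted points if plumb under grasp point
o=sensors.get_obs();R=np.array(o["ee_rot"]);g=o["ee_pos"]-R[:,2]*.011
u=-R[:,0]
for nm,x,off in(("ball",0,0),("seat",.105,0),("neckend",.150,0),("tip",.26,.0105)):
    P=g-[0,0,x]+u*off;print(nm,P.round(4),proj(w,P).round(1),proj(c,P).round(1), "w-crop",((proj(w,P)-[210,170])*3).round(),"s-crop",((proj(c,P)-[215,150])*4.8+[430,0]).round())
E
```

```text
gripper_width: 0.253
grasp_force: 4.0
gripper_width: 0.256
grasp_force: 4.0
time_s: 10.93
ee_pos: [0.4906, -0.1835, 0.3342]
ee_rot: [[-0.326, 0.945, 0.0], [0.945, 0.326, -0.0], [-0.0, 0.0, -1.0]]
force: [-0.2, 0.9, -1.6]
gripper_width: 0.232
grasp_force: 60.0
ball [ 0.4906 -0.1835  0.3452] [[279.7 269.5]] [[264.9 173.7]] w-crop [[209. 299.]] s-crop [[670. 114.]]
seat [ 0.4906 -0.1835  0.2402] [[280.2 220.3]] [[266.  207.8]] w-crop [[210. 151.]] s-crop [[675. 277.]]
neckend [ 0.4906 -0.1835  0.1952] [[280.3 209.1]] [[266.4 221.6]] w-crop [[211. 117.]] s-crop [[677. 344.]]
tip [ 0.4941 -0.1935  0.0852] [[280.4 199.3]] [[268.8 255.5]] w-crop [[211.  88.]] s-crop [[688. 506.]]
```

View pics/ws4.png

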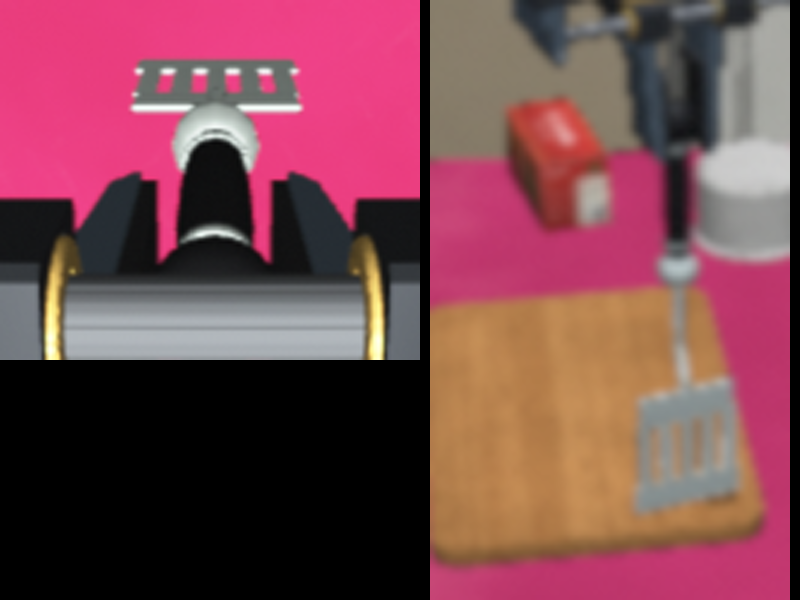

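The crop shows the blade between rows 60 and 108 (x 133–301), the collar around (216,135), and the side-view seat around (678,272). I'll fit lean and shift by projecting the model.

```bash
python3 - <<'E'
from h import *
w=cam("wrist");c=cam("side");o=sensors.get_obs();R=np.array(o["ee_rot"]);g=o["ee_pos"]-R[:,2]*.011
u=-R[:,0];y=R[:,1];z=np.array([0,0,1.])
for deg in(-8,-4,0,4,8):
    a=np.radians(deg); ax=np.cos(a)*z+np.sin(a)*u; zz=-np.cos(a)*u+np.sin(a)*z  # turner x,z axes
    T=lambda X,Y,Z:g+ax*(X-.105)+y*Y+zz*(Z-.012)
    pts=[T(8.5e-3,0,.012),T(0,0,.012),T(-.071,-.035,.0015),T(-.071,.035,.0015),T(-.155,-.035,.0015),T(-.155,.035,.0015),T(-.045,0,.012)]
    print(deg,((proj(w,pts)-[210,170])*3).round().tolist(),((proj(c,pts)-[215,150])*4.8+[430,0]).round().tolist())
E
```

```text
-8 [[210.0, 206.0], [210.0, 201.0], [116.0, 197.0], [306.0, 197.0], [135.0, 167.0], [288.0, 167.0], [211.0, 179.0]] [[683.0, 273.0], [684.0, 287.0], [645.0, 417.0], [754.0, 391.0], [656.0, 545.0], [764.0, 518.0], [690.0, 358.0]]
-4 [[210.0, 182.0], [210.0, 176.0], [115.0, 164.0], [307.0, 164.0], [134.0, 128.0], [288.0, 128.0], [211.0, 148.0]] [[679.0, 269.0], [679.0, 282.0], [637.0, 410.0], [746.0, 385.0], [646.0, 533.0], [752.0, 506.0], [683.0, 351.0]]
0 [[210.0, 159.0], [210.0, 151.0], [115.0, 130.0], [307.0, 130.0], [134.0, 88.0], [289.0, 88.0], [211.0, 117.0]] [[674.0, 265.0], [675.0, 277.0], [630.0, 402.0], [738.0, 377.0], [635.0, 520.0], [740.0, 493.0], [677.0, 344.0]]
4 [[210.0, 135.0], [210.0, 126.0], [114.0, 97.0], [308.0, 97.0], [133.0, 48.0], [289.0, 48.0], [211.0, 87.0]] [[670.0, 259.0], [670.0, 272.0], [623.0, 393.0], [730.0, 368.0], [625.0, 505.0], [729.0, 479.0], [670.0, 335.0]]
8 [[210.0, 112.0], [210.0, 102.0], [113.0, 64.0], [309.0, 63.0], [132.0, 8.0], [290.0, 8.0], [211.0, 56.0]] [[666.0, 254.0], [665.0, 265.0], [615.0, 382.0], [722.0, 358.0], [614.0, 488.0], [718.0, 463.0], [664.0, 326.0]]
```

The fit gives a lean of about 2.3°, with the seat face about 5.5 mm toward tool +x and 1.4 mm toward +y of the grasp line. Next I'll yaw to face the rack and stop in front of the slot.

```bash

python3 -m inch '[{"offset":[0,0,0],"yaw":-0.06},{"offset":[0,0,0],"yaw":-0.1},{"offset":[0,0,0],"yaw":-0.12},{"offset":[0,0,0],"yaw":-0.12},{"offset":[0,0,0],"yaw":-0.12},{"offset":[0,0,0],"yaw":-0.12},{"offset":[0,0,0],"yaw":-0.12},{"offset":[0,0,0],"yaw":-0.12}]' >/dev/null
python3 -m inch '[{"offset":[0,0,0],"yaw":-0.12},{"offset":[0,0,0],"yaw":-0.11},{"offset":[0,0,0],"yaw":-0.08},{"offset":[0,0,0],"yaw":-0.04},{"offset":[-0.002,0.006,0.001],"yaw":0},{"offset":[-0.004,0.012,0.002],"yaw":0},{"offset":[-0.005,0.018,0.0025],"yaw":0},{"offset":[-0.006,0.02,0.0025],"yaw":0}]' 
python3 -m inch '[{"offset":[-0.006,0.022,0.003],"yaw":0},{"offset":[-0.006,0.022,0.003],"yaw":0},{"offset":[-0.006,0.022,0.003],"yaw":0},{"offset":[-0.006,0.022,0.003],"yaw":0},{"offset":[-0.005,0.018,0.003],"yaw":0},{"offset":[-0.003,0.012,0.002],"yaw":0},{"offset":[-0.002,0.006,0],"yaw":0},{"offset":[0,0,0],"yaw":0}]' 
python3 - <<'E'
from h import *
w,a=shot("wrist","w5");c,s=shot("side","s5");t,b=shot("top","t5")
r=lambda i,f:cv2.resize(i,None,fx=f,fy=f,interpolation=cv2.INTER_CUBIC)
A=a[40:300,90:480]; A=r(A,2); B=s[150:280,245:370]
out=np.zeros((600,780,3),np.uint8);out[:520,:]=A[:520,:780]
cv2.imwrite("pics/w5c.png",out[:520]);cv2.imwrite("pics/s5c.png",r(B,4.5))
E
```

```text
time_s: 12.37
ee_pos: [0.5083, -0.1265, 0.326]
ee_rot: [[-1.0, 0.012, 0.0], [0.012, 1.0, 0.0], [-0.0, 0.0, -1.0]]
force: [0.5, 0.3, -1.0]
gripper_width: 0.234
grasp_force: 60.0
time_s: 13.03
ee_pos: [0.5434, -0.0027, 0.3091]
ee_rot: [[-1.0, 0.008, -0.0], [0.008, 1.0, 0.0], [0.0, 0.0, -1.0]]
force: [-0.0, -0.0, -0.7]
gripper_width: 0.231
grasp_force: 60.0
```

View pics/w5c.png

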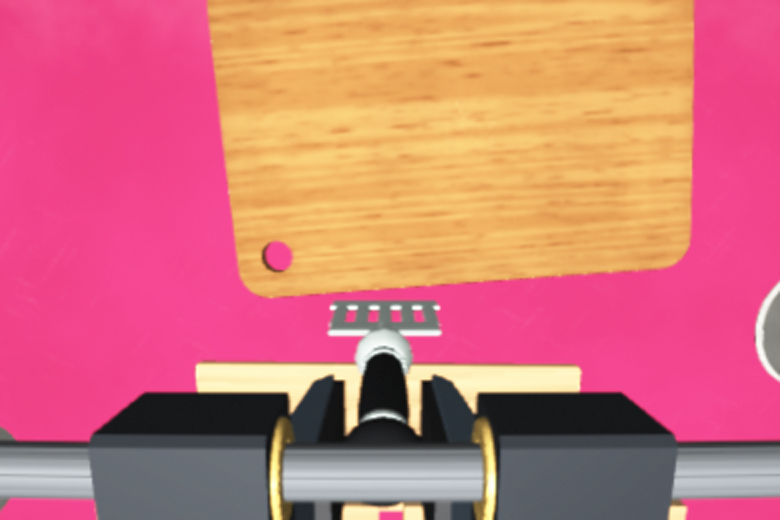

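The wrist view shows the base board's front edge from crop (196,365) to (580,367), with the collar centred at crop (384,350). I'll hold these against the rack fit and the side view.

```bash
python3 - <<'E'
from h import *
w=cam("wrist");o=sensors.get_obs();print(o["ee_pos"])
for u,v in((196.5,363),(580,366)): print(onz(w,(90+u/2-.25,40+v/2-.25),.014))
print("exp",[.6614-.066-.0013,.1508],[.6614-.066+.0013,-.1492])
# collar mid at z = tcp+.011-.0965
print("collar",onz(w,(90+384/2-.25,40+350/2-.25),o["ee_pos"][2]-.0855))
E
```

```text
[ 0.54316684 -0.00459917  0.3093688 ]
[ 0.59650548 -0.14766532  0.014     ]
[0.60183279 0.14851094 0.014     ]
exp [0.5941, 0.1508] [0.5966999999999999, -0.1492]
collar [ 0.53759069 -0.00282793  0.2238688 ]
```

View pics/s5c.png

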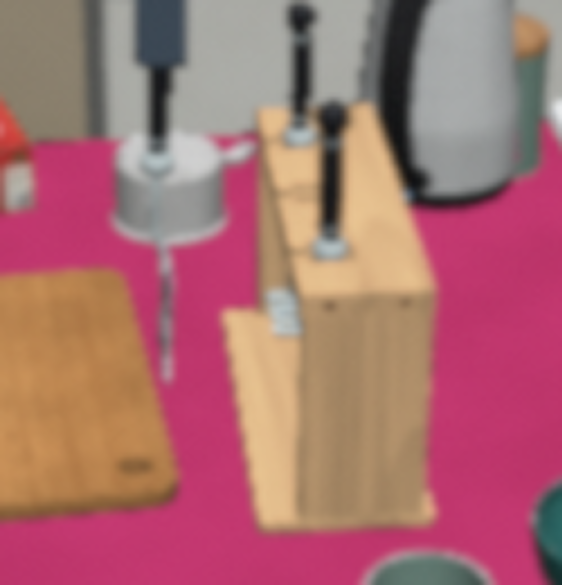

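```bash
python3 - <<'E'
from h import *
c=cam("side");o=sensors.get_obs()
def ony(uv,y):
    p=(np.array(uv)+.5)/4.5-.5+[245,150]; q,d=ray(c,p); return (q+d*(y-q[1])/d[1]).round(4)
print("shelf front",ony((298,295),-.15),"exp x",.6614-.04-.0013,"z .191")
print("base front",ony((260,522),-.15),"exp",.5941,"z .014")
print("base back",ony((435,516),-.15),"exp",.6614+.058-.0013)
print("skimmer collar base",ony((331,253),-.09),"exp",.6614-.013-.0008,"z .191-")
print("masher collar base",ony((300,140),.09),"exp",.6614-.013+.0008)
print("turner collar",ony((157,160),-.003), "tcp",o["ee_pos"])
t=cam("top");b=viewer.grab_frame("top")
E
```

```text
shelf front [ 0.6233 -0.15    0.1905] exp x 0.6201 z .191
base front [ 0.5999 -0.15    0.0114] exp 0.5941 z .014
base back [ 0.7232 -0.15    0.008 ] exp 0.7181000000000001
skimmer collar base [ 0.6538 -0.09    0.1883] exp 0.6476 z .191-
masher collar base [0.6563 0.09   0.1893] exp 0.6492
turner collar [ 0.542  -0.003   0.2225] tcp [ 0.54316684 -0.00459917  0.3093688 ]
```

Wrist and side agree on the gap between collar and seat: about 114 mm forward and 3 mm toward +y. I'll move in above the lip.

```bash

python3 -m inch '[{"offset":[-0.004,0.001,0],"yaw":0},{"offset":[-0.008,0.001,0],"yaw":0},{"offset":[-0.012,0.001,0],"yaw":0},{"offset":[-0.014,0,0],"yaw":0},{"offset":[-0.014,0,0],"yaw":0},{"offset":[-0.014,0,0],"yaw":0},{"offset":[-0.012,0,0],"yaw":0},{"offset":[-0.01,0,0],"yaw":0}]' |grep -v width
python3 -m inch '[{"offset":[-0.01,0,0],"yaw":0},{"offset":[-0.008,0,0],"yaw":0},{"offset":[-0.005,0,0],"yaw":0},{"offset":[-0.003,0,0],"yaw":0},{"offset":[0,0,0],"yaw":0},{"offset":[0,0,0],"yaw":0},{"offset":[0,0,0],"yaw":0},{"offset":[0,0,0],"yaw":0}]' 
python3 - <<'E'
from h import *
w,a=shot("wrist","w6");c,s=shot("side","s6");t,b=shot("top","t6")
r=lambda i,f:cv2.resize(i,None,fx=f,fy=f,interpolation=cv2.INTER_CUBIC)
A=r(a[180:300,200:360],2.5);B=r(s[150:240,295:345],6);C=r(b[130:215,225:345],3.3)
out=np.zeros((600,800,3),np.uint8)
for I,y,x in((A,0,0),(B,0,420),(C,310,0)): out[y:y+I.shape[0],x:x+I.shape[1]]=I
cv2.imwrite("pics/c6.png",out); o=sensors.get_obs();print(o["ee_pos"],o["joints"].round(1))
E
```

```text
time_s: 13.9
ee_pos: [0.6327, -0.0021, 0.309]
ee_rot: [[-1.0, 0.009, 0.0], [0.009, 1.0, -0.0], [-0.0, -0.0, -1.0]]
force: [0.2, -0.4, -1.0]
grasp_force: 60.0
time_s: 14.57
ee_pos: [0.6569, -0.002, 0.3094]
ee_rot: [[-1.0, 0.009, 0.0], [0.009, 1.0, 0.0], [-0.0, 0.0, -1.0]]
force: [0.8, 0.4, -1.2]
gripper_width: 0.235
grasp_force: 60.0
[ 0.65704691 -0.00196887  0.30938156] [ -5.4  27.4  64.8  -0.   87.8 -94.9]
```

View pics/c6.png

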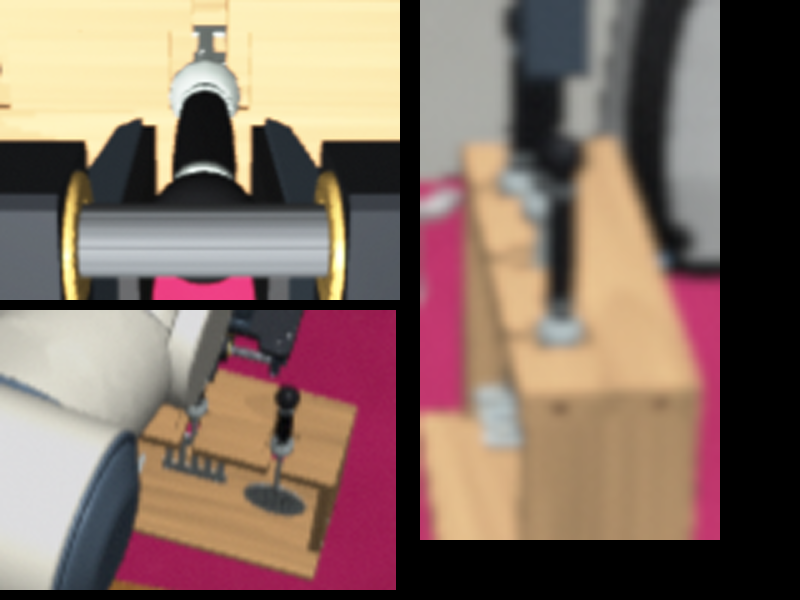

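The crop shows the recess outline at x 170–249, rows 30–107, the collar at x 173–241 around row 92, and the neck already within the slot.

```bash
python3 - <<'E'
from h import *
w=cam("wrist");o=sensors.get_obs()
f=lambda u,v,z:onz(w,((u+.5)/2.5-.5+200,(v+.5)/2.5-.5+180),z).round(4)
for p in((170,30),(249,30),(170,107),(249,107)):print(f(*p,.191))
z=o["ee_pos"][2]-.0855
for v in(88,92,96):print("collar",f(207,v,z))
# predicted collar outline for centre offsets in world x from TCP
g=o["ee_pos"]
for dx in(-.007,-.005,-.003,-.001):
    th=np.linspace(0,2*np.pi,60)
    P=[[g[0]+dx+.012*np.cos(a),g[1]+.0015+.012*np.sin(a),z+h] for a in th for h in(-.0085+.002,.0085-.002)]
    q=(proj(w,P)-[200,180])*2.5;print(dx,q.min(0).round(),q.max(0).round())
E
python3 - <<'E'
import cv2,numpy as np
a=cv2.imread('pics/w6.png')[180:260,255:315]
cv2.imwrite('pics/w6z.png',cv2.resize(a,None,fx=7,fy=7,interpolation=cv2.INTER_CUBIC))
E
```

```text
[ 0.6373 -0.0129  0.191 ]
[0.6376 0.0162 0.191 ]
[ 0.6667 -0.0135  0.191 ]
[0.667  0.0163 0.191 ]
collar [6.516e-01 4.000e-04 2.239e-01]
collar [6.530e-01 4.000e-04 2.239e-01]
collar [6.543e-01 4.000e-04 2.239e-01]
-0.007 [166.  44.] [241. 123.]
-0.005 [166.  49.] [241. 129.]
-0.003 [167.  55.] [241. 135.]
-0.001 [167.  61.] [241. 141.]
```

View pics/w6z.png

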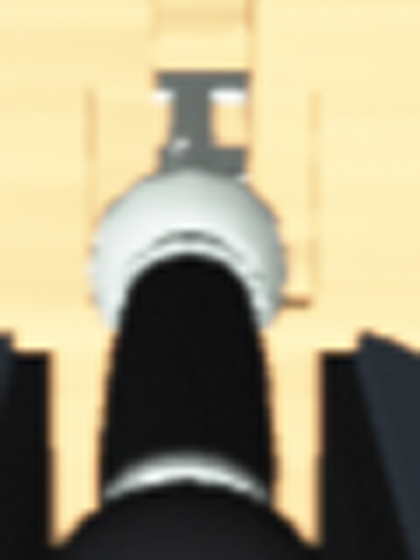

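The collar is at x≈0.654, y≈0.0004 against a recess centre of x≈0.652, y≈0.0015. I'll shift about 1 mm back and 1 mm left, then lower while watching the force.

```bash

python3 -m inch '[{"offset":[0.0012,0.001,0],"yaw":0},{"offset":[0,0,0.003],"yaw":0},{"offset":[0,0,0.004],"yaw":0},{"offset":[0,0,0.004],"yaw":0},{"offset":[0,0,0.004],"yaw":0},{"offset":[0,0,0.003],"yaw":0},{"offset":[0,0,0.002],"yaw":0},{"offset":[0,0,0],"yaw":0}]' |egrep "pos|force"
python3 -m inch '[{"offset":[0,0,0.002],"yaw":0},{"offset":[0,0,0.001],"yaw":0},{"offset":[0,0,0],"yaw":0},{"offset":[0,0,0],"yaw":0}]' |egrep "pos|force"
python3 -m inch '[{"offset":[0,0,0.002],"yaw":0},{"offset":[0,0,0.001],"yaw":0},{"offset":[0,0,0],"yaw":0},{"offset":[0,0,0],"yaw":0}]' |egrep "pos|force"
python3 -m inch '[{"offset":[0,0,0.001],"yaw":0},{"offset":[0,0,0.001],"yaw":0},{"offset":[0,0,0],"yaw":0},{"offset":[0,0,0],"yaw":0}]' |egrep "pos|force"
```

```text
ee_pos: [0.6559, -0.001, 0.2886]
force: [-0.3, -0.0, -1.1]
grasp_force: 60.0
ee_pos: [0.656, -0.001, 0.2863]
force: [0.1, -0.1, -0.2]
grasp_force: 60.0
ee_pos: [0.656, -0.001, 0.2831]
force: [0.7, 0.1, -0.8]
grasp_force: 60.0
ee_pos: [0.656, -0.001, 0.2811]
force: [0.6, 0.2, -0.9]
grasp_force: 60.0
```

```bash

for i in 1; do python3 -m inch '[{"offset":[0,0,0.001],"yaw":0},{"offset":[0,0,0],"yaw":0},{"offset":[0,0,0],"yaw":0}]' |egrep "pos|force"; done
python3 -m inch '[{"offset":[0,0,0.001],"yaw":0},{"offset":[0,0,0],"yaw":0},{"offset":[0,0,0],"yaw":0}]' |egrep "pos|force:"
python3 -m inch '[{"offset":[0,0,0.001],"yaw":0},{"offset":[0,0,0],"yaw":0},{"offset":[0,0,0],"yaw":0}]' |egrep "pos|force:"
```

```text
ee_pos: [0.6561, -0.0009, 0.2802]
force: [0.3, 0.9, -1.4]
grasp_force: 60.0
ee_pos: [0.6565, -0.001, 0.28]
force: [-0.3, 0.6, 5.6]
grasp_force: 60.0
ee_pos: [0.657, -0.001, 0.2799]
force: [-0.8, -0.5, 12.7]
grasp_force: 60.0
```

Contact came at TCP z≈0.280, which matches the recess floor. The lip would have stopped it at about 0.286. I'll relieve the push, ease the grip, check, and release.

```bash

python3 -m inch '[{"offset":[0,0,-0.001],"yaw":0},{"offset":[0,0,-0.0005],"yaw":0},{"offset":[0,0,0],"yaw":0}]' - 20 |egrep "pos|force"
python3 -m inch '[{"offset":[0,0,0],"yaw":0},{"offset":[0,0,0],"yaw":0},{"offset":[0,0,0],"yaw":0},{"offset":[0,0,0],"yaw":0},{"offset":[0,0,0],"yaw":0},{"offset":[0,0,0],"yaw":0},{"offset":[0,0,0],"yaw":0},{"offset":[0,0,0],"yaw":0}]' - 3
python3 - <<'E'
from h import *
w,a=shot("wrist","w7");c,s=shot("side","s7")
r=lambda i,f:cv2.resize(i,None,fx=f,fy=f,interpolation=cv2.INTER_CUBIC)
A=r(a[180:270,240:330],5);B=r(s[150:240,295:345],5)
out=np.zeros((450,700,3),np.uint8);out[:,:450]=A;out[:,450:]=B
cv2.imwrite("pics/c7.png",out)
E
```

```text
ee_pos: [0.6562, -0.0009, 0.28]
force: [-0.4, 1.0, 5.1]
grasp_force: 20.0
time_s: 18.05
ee_pos: [0.656, -0.001, 0.2797]
ee_rot: [[-1.0, 0.009, 0.0], [0.009, 1.0, -0.0], [-0.0, -0.0, -1.0]]
force: [0.2, 0.5, 2.7]
gripper_width: 0.258
grasp_force: 3.0
```

View pics/c7.png

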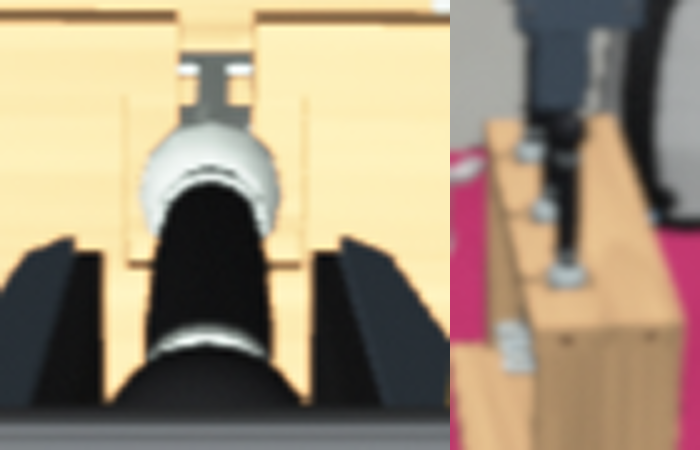

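The collar sits inside the recess outline, and in the side view it lines up with the neighbouring collars at their midpoint (547,211). Releasing.

```bash

python3 -m inch '[{"offset":[0,0,0],"yaw":0},{"offset":[0,0,0],"yaw":0},{"offset":[0,0,0],"yaw":0},{"offset":[0,0,0],"yaw":0},{"offset":[0,0,0],"yaw":0},{"offset":[0,0,0],"yaw":0},{"offset":[0,0,0],"yaw":0},{"offset":[0,0,0],"yaw":0}]' 0.6 |egrep "force|width"
python3 -m inch '[{"offset":[0,0,0],"yaw":0},{"offset":[0,0,0],"yaw":0},{"offset":[0,0,0],"yaw":0},{"offset":[0,0,-0.01],"yaw":0},{"offset":[0,0,-0.015],"yaw":0},{"offset":[0,0,-0.02],"yaw":0},{"offset":[0,0,-0.02],"yaw":0},{"offset":[0,0,-0.02],"yaw":0}]' |egrep "pos|force|width"
python3 -m inch '[{"offset":[0,0,-0.02],"yaw":0},{"offset":[0,0,-0.02],"yaw":0},{"offset":[0.02,0,-0.015],"yaw":0},{"offset":[0.03,0,0],"yaw":0},{"offset":[0.03,0,0],"yaw":0},{"offset":[0.03,0,0],"yaw":0},{"offset":[0.03,0,0],"yaw":0},{"offset":[0.03,0,0],"yaw":0}]' |egrep "pos|force"
python3 -m inch '[{"offset":[0.02,0,0],"yaw":0},{"offset":[0,0,0],"yaw":0},{"offset":[0,0,0],"yaw":0},{"offset":[0,0,0],"yaw":0},{"offset":[0,0,0],"yaw":0},{"offset":[0,0,0],"yaw":0},{"offset":[0,0,0],"yaw":0},{"offset":[0,0,0],"yaw":0}]' |egrep "pos|time"
python3 - <<'E'
from h import *
w,a=shot("wrist","w8");c,s=shot("side","s8");t,b=shot("top","t8")
r=lambda i,f:cv2.resize(i,None,fx=f,fy=f,interpolation=cv2.INTER_CUBIC)
A=r(b[125:245,225:345],3.3);B=r(s[140:290,255:355],4)
out=np.zeros((600,800,3),np.uint8);out[:396,:396]=A;out[:,400:]=B;out[400:,:266]=r(a[:,:],.475)[:200]
cv2.imwrite("pics/c8.png",out)
E
```

```text
force: [0.0, -0.2, -0.5]
gripper_width: 0.602
grasp_force: 0.0
ee_pos: [0.6559, -0.0009, 0.3665]
force: [0.4, -0.2, 0.2]
gripper_width: 0.6
grasp_force: 0.0
ee_pos: [0.4845, 0.0006, 0.4204]
force: [0.3, -0.4, 0.9]
grasp_force: 0.0
time_s: 20.82
ee_pos: [0.4664, 0.0007, 0.4195]
```

View pics/c8.png

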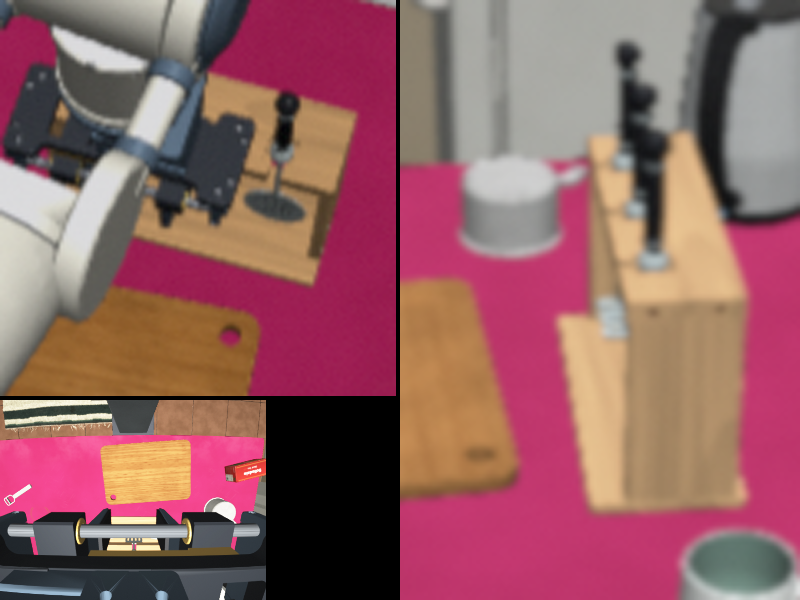

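All three hang alike in the side view, and the turner's ball at (642,97) and collar at (637,207) lie midway between its neighbours'. I'll let any rocking settle and hand in.

```bash

for i in 1 2 3; do python3 -m inch '[{"offset":[0,0,0],"yaw":0},{"offset":[0,0,0],"yaw":0},{"offset":[0,0,0],"yaw":0},{"offset":[0,0,0],"yaw":0},{"offset":[0,0,0],"yaw":0},{"offset":[0,0,0],"yaw":0},{"offset":[0,0,0],"yaw":0},{"offset":[0,0,0],"yaw":0}]' |grep time; done
python3 -c "
from workcell import order;print(order.hand_in())"
```

```text
time_s: 21.63
time_s: 22.3
time_s: 22.97
the job is handed in; nothing more can be done
None
```

The turner hangs in the rack's middle slot with its collar down in the recess, the gripper is clear, and I handed the job in at about 23 s; the final side view showed it level with its two neighbours, which looked undisturbed.

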